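Load the chamber carrier with the test cells in reverse order

TASK

The four steel test cells standing on the flat cooling rack have to go back into the bays of the steel carrier tray, one per bay and in reverse order: the cell that stands nearest the cooling rack's handle goes into the bay farthest from the carrier's handle, the next into the next bay, and so on. Keep the cells upright, set each down gently flat on the floor of its bay, and let go. Do not disturb the white beaker beside the racks.

Things in the scene. Friction and masses are not known exactly. Their poses are not given: they have to be found in the camera images.
- cell_round: Loose steel test cell: round body with a thicker foot and lid flange, 50 mm across, 40 mm high, then a neck (14 mm across, 8 mm high) and a black upright round knob (24 mm across, 24 mm high); 72 mm high in all, about 360 g. Origin: centre of its underside, z up; middle of the knob 60 mm above it. Starts on the cork pad of its name.
- cell_square: Loose steel test cell: square block body, 40 x 40 mm, 50 mm high, then a neck (14 mm across, 8 mm high) and a black upright round knob (24 mm across, 24 mm high); 82 mm high in all, about 420 g. Origin: centre of its underside, z up; middle of the knob 70 mm above it. Starts on the cork pad of its name.
- cell_hex: Loose steel test cell: hexagonal body, 46 mm across flats (53 mm across corners), 45 mm high, then a neck (14 mm across, 8 mm high) and a black upright round knob (24 mm across, 24 mm high); 77 mm high in all, about 400 g. Origin: centre of its underside, z up; middle of the knob 65 mm above it. Starts on the cork pad of its name.
- cell_slim: Loose steel test cell: slender tall round body 32 mm across on a thin foot disc 44 mm across, 70 mm high, then a neck (14 mm across, 8 mm high) and a black upright round knob (24 mm across, 24 mm high); 102 mm high in all, about 340 g. Origin: centre of its underside, z up; middle of the knob 90 mm above it. Starts on the cork pad of its name.
- cooling_rack: Fixed flat aluminium plate, 90 x 310 x 6 mm, with a low wire handle (22 mm high, 40 mm long) at its left end as seen from the robot. Origin: centre of its underside; y runs along the row towards the handle. Four pads at y = -112.5, -37.5, 37.5, 112.5 mm, a cell on each, in any order. Either rack may be the nearer one.
- carrier: Fixed steel tray, 80 x 308 mm, 12 mm high, with a row of four open bays (about 72 mm square inside), empty at the start, and a low wire handle (23 mm high, 39 mm long) at its left end as seen from the robot. Origin: centre of its underside; y runs along the row towards the handle. Bay centres at x = 0, y = -112.5, -37.5, 37.5, 112.5 mm, floor at z = 4 mm.
- pad_round: Cork pad, round, 62 mm across, 6 mm thick, fixed to the cooling rack, under the cell of the same name at the start; it stays where it is. Origin: centre of its underside, 6 mm above the table.
- pad_square: Cork pad, square, 56 mm, 6 mm thick, fixed to the cooling rack, under the cell of the same name at the start; it stays where it is. Origin: centre of its underside, 6 mm above the table.
- pad_hex: Cork pad, hexagonal, 58 mm across flats, 6 mm thick, fixed to the cooling rack, under the cell of the same name at the start; it stays where it is. Origin: centre of its underside, 6 mm above the table.
- pad_slim: Cork pad, small round, 48 mm across, 6 mm thick, fixed to the cooling rack, under the cell of the same name at the start; it stays where it is. Origin: centre of its underside, 6 mm above the table.
- beaker: Bystander: loose white ceramic beaker, 70 mm across, 90 mm high, right of the racks as seen from the robot. Origin: centre of its underside.

How it is judged:
At the end, for the whole second after the job is handed in: Every cell stands upright (within 0.08 rad), at rest and released, flat on the floor of its own bay of the carrier (underside within 4 mm of the floor, within 20 mm of the bay's centre along each axis), and the row is the reverse of the row on the cooling rack, both counted from the handle (((y of pad_round in the frame of cooling_rack between -0.1325 and -0.0925 m and y of cell_round in the frame of carrier between 0.0925 and 0.1325 m) or (y of pad_round in the frame of cooling_rack between -0.0575 and -0.0175 m and y of cell_round in the frame of carrier between 0.0175 and 0.0575 m) or (y of pad_round in the frame of cooling_rack between 0.0175 and 0.0575 m and y of cell_round in the frame of carrier between -0.0575 and -0.0175 m) or (y of pad_round in the frame of cooling_rack between 0.0925 and 0.1325 m and y of cell_round in the frame of carrier between -0.1325 and -0.0925 m)) and x of cell_round in the frame of carrier between -0.02 and 0.02 m and z of cell_round in the frame of carrier between 0 and 0.008 m and angle between each of cell_round, cell_square, cell_hex, cell_slim's own z axis and vertical below 0.08 rad and linear speed of each of cell_round, cell_square, cell_hex, cell_slim below 0.02 m/s and angular speed of each of cell_round, cell_square, cell_hex, cell_slim below 0.2 rad/s and ((y of pad_square in the frame of cooling_rack between -0.1325 and -0.0925 m and y of cell_square in the frame of carrier between 0.0925 and 0.1325 m) or (y of pad_square in the frame of cooling_rack between -0.0575 and -0.0175 m and y of cell_square in the frame of carrier between 0.0175 and 0.0575 m) or (y of pad_square in the frame of cooling_rack between 0.0175 and 0.0575 m and y of cell_square in the frame of carrier between -0.0575 and -0.0175 m) or (y of pad_square in the frame of cooling_rack between 0.0925 and 0.1325 m and y of cell_square in the frame of carrier between -0.1325 and -0.0925 m)) and x of cell_square in the frame of carrier between -0.02 and 0.02 m and z of cell_square in the frame of carrier between 0 and 0.008 m and ((y of pad_hex in the frame of cooling_rack between -0.1325 and -0.0925 m and y of cell_hex in the frame of carrier between 0.0925 and 0.1325 m) or (y of pad_hex in the frame of cooling_rack between -0.0575 and -0.0175 m and y of cell_hex in the frame of carrier between 0.0175 and 0.0575 m) or (y of pad_hex in the frame of cooling_rack between 0.0175 and 0.0575 m and y of cell_hex in the frame of carrier between -0.0575 and -0.0175 m) or (y of pad_hex in the frame of cooling_rack between 0.0925 and 0.1325 m and y of cell_hex in the frame of carrier between -0.1325 and -0.0925 m)) and x of cell_hex in the frame of carrier between -0.02 and 0.02 m and z of cell_hex in the frame of carrier between 0 and 0.008 m and ((y of pad_slim in the frame of cooling_rack between -0.1325 and -0.0925 m and y of cell_slim in the frame of carrier between 0.0925 and 0.1325 m) or (y of pad_slim in the frame of cooling_rack between -0.0575 and -0.0175 m and y of cell_slim in the frame of carrier between 0.0175 and 0.0575 m) or (y of pad_slim in the frame of cooling_rack between 0.0175 and 0.0575 m and y of cell_slim in the frame of carrier between -0.0575 and -0.0175 m) or (y of pad_slim in the frame of cooling_rack between 0.0925 and 0.1325 m and y of cell_slim in the frame of carrier between -0.1325 and -0.0925 m)) and x of cell_slim in the frame of carrier between -0.02 and 0.02 m and z of cell_slim in the frame of carrier between 0 and 0.008 m); the robot touches nothing.
It fails at once if a test cell is tipped by more than about 30 degrees (angle between any of cell_round, cell_square, cell_hex, cell_slim's own z axis and vertical above 0.52 rad).
It fails at once if a test cell is dropped or slammed into the carrier (faster than 0.5 m/s in the last 16 mm above its floor) ((z of cell_round in the frame of carrier between 0 and 0.02 m and x of cell_round in the frame of carrier between -0.04 and 0.04 m and y of cell_round in the frame of carrier between -0.16 and 0.16 m and linear speed of cell_round above 0.5 m/s) or (z of cell_square in the frame of carrier between 0 and 0.02 m and x of cell_square in the frame of carrier between -0.04 and 0.04 m and y of cell_square in the frame of carrier between -0.16 and 0.16 m and linear speed of cell_square above 0.5 m/s) or (z of cell_hex in the frame of carrier between 0 and 0.02 m and x of cell_hex in the frame of carrier between -0.04 and 0.04 m and y of cell_hex in the frame of carrier between -0.16 and 0.16 m and linear speed of cell_hex above 0.5 m/s) or (z of cell_slim in the frame of carrier between 0 and 0.02 m and x of cell_slim in the frame of carrier between -0.04 and 0.04 m and y of cell_slim in the frame of carrier between -0.16 and 0.16 m and linear speed of cell_slim above 0.5 m/s)).
It fails at once if the beaker is moved by more than 30 mm or knocked over (distance of beaker from where it was at the start of the episode above 0.03 m or angle between beaker's own z axis and vertical above 0.4 rad).
It also fails if it takes over 93 s, if anything falls off the work surface, if the arm or the gripper's body presses on something with over 40 N, if the wrist force passes 120 N, or if a joint passes its speed limit or range.

ROBOT

A 6-joint arm with a two-finger parallel gripper is mounted at the origin on the work surface. World frame = base frame: x ahead of the robot, y to its left, z up, the work surface at z = 0. Lengths are in m, angles in rad, forces in N, time in s.
With the tool pointing down it reaches from about 0.375 to 0.9 m from the base axis. Payload 3.1 kg.
Tool frame: the origin (TCP) lies at the centre of the arm's flange, where the gripper is bolted on; the fingertips stand robot.tip_extent ahead of it and the grasp point (between the pads) lies 164 mm ahead of it (robot.tip_extent is the distance from the TCP to the fingertips, in m); z points along the fingers, y is the line along which they close (so a half turn about z gives the same grasp; the last joint's range is limited). The gripper opens to 87 mm and grips with 3 to 60 N. Pads are 19 mm wide; open, the fingers measure 117 mm over their backs; the gripper's body (75 mm by 190 mm) begins 51 mm behind the grasp point.
Start: joints at [1.111, 0.527, 1.433, -0, 1.181, -0.178], TCP at [0.173, 0.601, 0.405] pointing down, gripper open.
Joint ranges: [-3.08, 3.08], [-0.75, 2.2], [0.22, 2.44], [-1.43, 4.57], [0, 2.65], [-2.85, 2.85]. Speed limits (rad/s): [2.79, 2.79, 3.14, 3.14, 3.14, 3.14].

INTERFACE

Orientations are given as a unit quaternion [x, y, z, w].
In Python, from rig import get_obs, camera, hand_in, cut_out, robot gives the robot as it stands.
- The arm moves only by the tool step_arm, never from a script. Its argument "rows" is a list of rows, each a list of 6 numbers: the shift along the world's x, y, z in m, then the turn, a rotation vector about the world's x, y, z in degrees. A call has 1 to 12 rows; each row shifts and turns the commanded pose from where the row before left it; what a row does not reach is not made up. A row lasts 1/8 s, in which the tool goes at most 62.5 mm and 10.7 degrees, less where a joint would pass 70% of its speed; a pose out of reach is approached as far as the arm can. A call is refused whole if a number of a shift passes 0.0625 or a number of a turn 10.7, either way. A call with a gripper value outside its range is refused whole. "jaw" is the finger opening in m, from 0 to 0.087, set as the call begins (left out, the last holds). The fingers move at their own pace and stop on an object; "squeeze" is the grip in N (left out, the last holds). Time passes only in rows, so rows that do not move let the fingers close. It gives the time, the measured TCP pose, the force, the opening and the grip force at its end, in the units of the state.
- get_obs(): the state, without advancing time (a new reading comes with each control period).
- camera(name): name is "scene" or "top"; returns a dict with "pixels" (420x560x3 uint8, blue, green, red), "depth" (420x560 float32, m along the optical axis (not along the pixel's ray), 0 where there is no reading), "fov_y" (degrees; the focal length in pixels is half the picture's height over the tangent of half this angle, whatever the lens; pixels are square), "cx", "cy" (the principal point, pixels), "extrinsics" (4x4, takes a point from camera to world coordinates). Camera axes: x right, y up, looking along -z (the intrinsics and any distortion apply to the point x, -y, -z); pixel columns grow to the right and rows downward; lengths in m; the calibration is good to about 2 mm. A picture is of the moment at which its call begins.
- hand_in(): hands the job in; it is judged then, once.
Trained networks look in the newest picture that a camera, given by its name, has taken for a name from the list of things; names that differ only in an ending like _2 or _b are one class to them, and where a whole thing is asked for, a point or a joint stands for the part that bears it (a point fixed in the world has none). Each returns a list of dicts, best first, with "confidence" (0 to 1); they miss things now and then, are a little off and sometimes report something else, mostly with a low value. They report only what shows in the picture. A call takes as long as a camera call.
- cut_out(label, camera): "region" (420x560 bool, what is visible of it) and "extent" ([centre column, centre row, width, height] in pixels, round what is visible of it).
The state is a dict: "time": time; "q": joint angles; "joint_velocities": joint speeds; "joint_torque": joint torques, N m; "position": TCP position; "tool_rot": TCP orientation; "ft_force": force on the tool from outside, world axes, zero at the start; "moment": the same for the moment, N m; "grip_width": finger opening in m; "grip_force": force on a finger pad.
Only numpy, scipy, OpenCV 4.12 (cv2) and the standard library are available. Lean on these libraries where they do the work, as an engineer would, in place of code of your own. Each camera call takes 0.05 s, during which the arm holds its last target. There are 200 camera calls.

## Working session

There is one attempt and no reset: what is moved stays moved. The work goes in short steps, Python scripts to look and compute and a tool call to move; the robot and the scene stay as the last step left them, time stands still between calls to the robot, and variables do not carry over. Pictures are saved under pics/ and viewed, at most 14 in all, crops included, and the job is handed in when it is done.

Besides the shell and the picture viewer there is one more tool, called after "Emit:" as a command line: name --pt "numbers of a row" for each row, then --argument value for the rest. step_arm: Moves the arm, as the interface text tells. Its arguments: {"type":"object","properties":{"rows":{"type":"array"},"jaw":{"type":"number"},"squeeze":{"type":"number"}},"required":["rows"]}

```bash
mkdir -p pics
cat > h.py <<'E'
import numpy as np, cv2
from rig import get_obs, camera, hand_in, cut_out, robot
def cloud(c):
    d=c["depth"].astype(float); h,w=d.shape; f=h/2/np.tan(np.radians(c["fov_y"])/2)
    v,u=np.mgrid[:h,:w]
    P=np.stack([(u-c["cx"])/f*d,-(v-c["cy"])/f*d,-d,np.ones_like(d)],-1)@np.array(c["extrinsics"]).T
    P[d<=0]=np.nan
    return P[...,:3]
E
python3 - <<'E'
from h import *
print(robot, {k:v for k,v in get_obs().items()})
for cn in ("top","scene"):
    c=camera(cn); cv2.imwrite(f"pics/{cn}0.png",c["pixels"]); P=cloud(c)
    print(cn,c["fov_y"],c["cx"],c["cy"],[k for k in c], np.round(c["extrinsics"],3).tolist())
    for n in ["cell_round","cell_square","cell_hex","cell_slim","cooling_rack","carrier","pad_round","pad_square","pad_hex","pad_slim","beaker"]:
        for r in cut_out(n,cn)[:2]:
            q=P[r["region"]]; q=q[~np.isnan(q[:,0])]
            if len(q)==0: print(n,"nodepth",r["extent"]);continue
            top=q[:,2]>np.percentile(q[:,2],98)-.006
            print(n,round(r["confidence"],2),np.round(r["extent"]).tolist(),"med",np.round(np.median(q,0),3),"lo",np.round(np.percentile(q,2,0),3),"hi",np.round(np.percentile(q,98,0),3),"topmid",np.round((q[top].min(0)+q[top].max(0))/2,3))
E
```

```text
<Robot object at 0x7fdce9d5be00> {'time': 0.0, 'q': array([ 1.11155242e+00,  5.28446069e-01,  1.43386328e+00, -3.42827283e-05,
        1.18138858e+00, -1.78496566e-01]), 'joint_velocities': array([0.00046908, 0.00031509, 0.00115622, 0.00151417, 0.00095447,
       0.00024472]), 'joint_torque': array([ 2.28512454e-04, -4.40047252e+01, -1.76592779e+01,  6.33102749e-02,
        5.83349273e-02, -1.72621135e-04]), 'position': array([0.17299496, 0.60023551, 0.40379598]), 'tool_rot': array([ 1.39906583e-01,  9.90164148e-01, -1.00454442e-03, -3.14943642e-04]), 'ft_force': array([-0.38927823, -0.33354341,  0.00596232]), 'moment': array([0.0016712 , 0.01346699, 0.0137398 ]), 'grip_force': 0.0, 'grip_width': 0.08662451337241057}
top 55.8061781263818 278.0508751937125 209.74966684186006 ['pixels', 'depth', 'fov_y', 'cx', 'cy', 'extrinsics'] [[0.025, 0.987, -0.157, 0.46], [-0.998, 0.033, 0.049, -0.126], [0.053, 0.155, 0.986, 0.833], [0.0, 0.0, 0.0, 1.0]]
cell_round 0.75 [241.0, 179.0, 31.0, 28.0] med [ 0.639 -0.088  0.053] lo [ 0.622 -0.109  0.018] hi [ 0.666 -0.065  0.086] topmid [ 0.645 -0.
[... 3296 characters left out ...]
 274.0, 32.0, 29.0] med [0.683 0.128 0.012] lo [0.637 0.111 0.006] hi [0.692 0.167 0.015] topmid [0.662 0.14  0.022]
pad_square 0.42 [296.0, 243.0, 30.0, 40.0] med [ 0.656 -0.084  0.052] lo [ 0.567 -0.109  0.003] hi [ 0.67  -0.063  0.085] topmid [ 0.646 -0.086  0.084]
pad_hex 0.49 [381.0, 269.0, 37.0, 20.0] med [0.678 0.06  0.012] lo [0.649 0.034 0.006] hi [0.687 0.095 0.015] topmid [0.667 0.065 0.012]
pad_slim 0.43 [342.0, 265.0, 22.0, 17.0] med [ 0.669 -0.006  0.011] lo [ 0.646 -0.03   0.005] hi [0.676 0.014 0.016] topmid [ 0.66  -0.009  0.014]
beaker 0.56 [148.0, 171.0, 36.0, 55.0] med [ 0.506 -0.411  0.065] lo [ 0.455 -0.447  0.005] hi [ 0.521 -0.384  0.092] topmid [ 0.488 -0.417  0.09 ]
```

Run:
```python
from h import *
ims=[]
for cn in ("top","scene"):
    c=camera(cn); P=cloud(c); ims.append(c["pixels"])
    for name,lo,hi in (("carrier",.0075,.016),("cooling_rack",.003,.02)):
        r=cut_out(name,cn)[0]
        m=cv2.dilate(r["region"].astype(np.uint8),np.ones((5,5)))>0
        q=P[m]; q=q[(q[:,2]>lo)&(q[:,2]<hi)]
        (cx,cy),wh,a=cv2.minAreaRect((q[:,:2]*1000).astype(np.float32))
        print(cn,name,len(q),"rect mm",np.round([cx,cy,*wh,a],1))
        if name=="carrier":
            qq=P[m];qq=qq[(qq[:,2]>-.002)&(qq[:,2]<.016)]; print(np.histogram(qq[:,2],bins=9,range=(-.002,.016)))
            hq=P[m];hq=hq[hq[:,2]>.017]; print("handle",len(hq),np.round(hq.min(0),3),np.round(hq.max(0),3))
a,b=[i[120:320,60:480] for i in ims]
cv2.imwrite("pics/both.png",cv2.resize(np.vstack([a,b]),None,fx=1.49,fy=1.49,interpolation=cv2.INTER_CUBIC))
print(robot.tip_extent)
```

```text
top carrier 1199 rect mm [470.1  37.7  80.2 334.    3.7]
(array([ 397,  770, 1779, 2465,  740,  142,  357,  492,  148]), array([-0.002,  0.   ,  0.002,  0.004,  0.006,  0.008,  0.01 ,  0.012,
        0.014,  0.016]))
handle 197 [ 0.428 -0.068  0.017] [0.515 0.215 0.027]
top cooling_rack 3914 rect mm [655.5  47.3 360.7 104.3  85.9]
scene carrier 1273 rect mm [469.5  37.2  87.3 331.4   3.7]
(array([ 210,  611,  853, 1686,  611,  257,  406,  429,  100]), array([-0.002,  0.   ,  0.002,  0.004,  0.006,  0.008,  0.01 ,  0.012,
        0.014,  0.016]))
handle 183 [ 0.429 -0.022  0.017] [0.656 0.216 0.117]
scene cooling_rack 277 rect mm [604.9 -90.7 136.9  58.1   8.8]
0.1822
```

View pics/both.png

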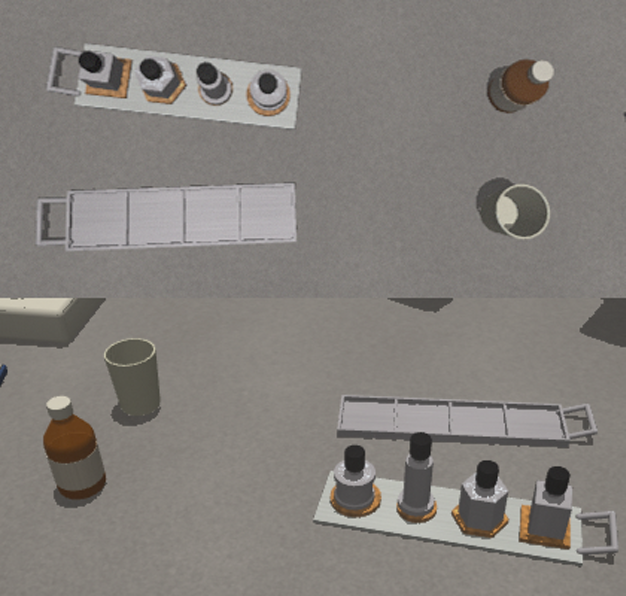

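Run:
```python
from h import *
t=np.radians(3.7); ex=np.array([np.cos(t),np.sin(t)]); ey=np.array([-np.sin(t),np.cos(t)])
for cn in ("top","scene"):
    c=camera(cn); P=cloud(c)
    # project the carrier's top plane z=.012: edge map rectified by homography
    f=210/np.tan(np.radians(c["fov_y"])/2); T=np.linalg.inv(np.array(c["extrinsics"]))
    g=np.mgrid[-60:61,-200:201]/1000. ; o=np.array([.470,.0377])
    W=o+g[0][...,None]*ex+g[1][...,None]*ey
    Q=np.dstack([W,np.full(W.shape[:2],.012),np.ones(W.shape[:2])])@T.T
    u=(c["cx"]+f*Q[...,0]/-Q[...,2]).astype(np.float32); v=(c["cy"]-f*Q[...,1]/-Q[...,2]).astype(np.float32)
    im=cv2.remap(c["pixels"],u,v,cv2.INTER_CUBIC)
    cv2.imwrite(f"pics/rect_{cn}.png",im)
    globals()[cn]=im
    Z=cv2.remap(P[...,2].astype(np.float32),u,v,cv2.INTER_NEAREST)
    print(cn,"z profile along y'",[(int(y-200),round(float(np.nanmedian(Z[35:85,y])),3)) for y in range(10,400,4) if np.nanmedian(Z[35:85,y])>.0075])
    print("x'",[(int(x-60),round(float(np.nanmedian(Z[x,40:330])),3)) for x in range(5,120,2)if np.nanmedian(Z[x,40:330])>.0065])
    
b=cv2.resize(np.vstack([top,scene]),None,fx=1.99,fy=1.99)
for k in range(0,401,50): cv2.line(b,(int(k*1.99),0),(int(k*1.99),8),(0,0,255),1)
for k in range(0,121,20): cv2.line(b,(0,int(k*1.99)),(8,int(k*1.99)),(0,0,255),1);cv2.line(b,(0,int((k+121)*1.99)),(8,int((k+121)*1.99)),(0,255,0),1)
cv2.imwrite("pics/rect.png",b)
```

```text
top z profile along y' [(-166, 0.012), (-90, 0.012), (-14, 0.011), (62, 0.011), (138, 0.012), (174, 0.022), (178, 0.023)]
x' [(-39, 0.013), (-37, 0.013), (37, 0.013), (39, 0.012)]
scene z profile along y' [(-166, 0.012), (-162, 0.01), (-86, 0.01), (-14, 0.01), (-10, 0.008), (62, 0.011), (138, 0.011), (142, 0.011), (174, 0.021), (178, 0.023)]
x' [(-41, 0.012), (-39, 0.013), (-37, 0.012), (-35, 0.01), (-33, 0.009), (-31, 0.008), (35, 0.012), (37, 0.013), (39, 0.012), (41, 0.011), (43, 0.009), (45, 0.007)]
```

View pics/rect.png

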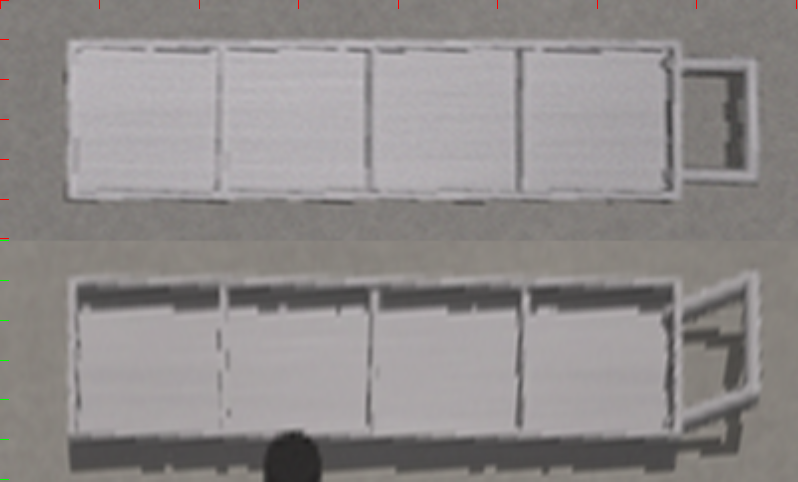

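Emit:
step_arm --pt "0.04 -0.038 -0.003 0 0 -6.2" --pt "0.04 -0.038 -0.003 0 0 -6.2" --pt "0.04 -0.038 -0.003 0 0 -6.2" --pt "0.04 -0.038 -0.003 0 0 -6.2" --pt "0.04 -0.038 -0.003 0 0 -6.2" --pt "0.04 -0.038 -0.003 0 0 -6.2" --pt "0.04 -0.038 -0.003 0 0 -6.2" --pt "0.04 -0.038 -0.003 0 0 -6.2" --pt "0.04 -0.038 -0.003 0 0 -6.2" --pt "0.04 -0.038 -0.003 0 0 -6.2" --pt "0.04 -0.038 0 0 0 -6.2" --pt "0.04 -0.038 0 0 0 -6.2" --jaw 0.056 --squeeze 30

```text
time: 3.1
position: [0.6544, 0.1431, 0.3747]
tool_rot: [0.711, 0.703, 0.0, -0.0]
ft_force: [0.9, 0.4, 1.1]
grip_width: 0.056
grip_force: 0.0
```

Emit:
step_arm --pt "0 0 0 0 0 0" --pt "0 0 0 0 0 0"

```text
time: 3.35
position: [0.6528, 0.1444, 0.3743]
tool_rot: [0.71, 0.704, -0.0, -0.001]
ft_force: [0.1, -0.2, 0.1]
grip_width: 0.0559
grip_force: 0.0
```

Emit:
step_arm --pt "0.01 -0.004 -0.03 0 0 0" --pt "0 0 -0.03 0 0 0" --pt "0 0 -0.03 0 0 0" --pt "0 0 -0.02 0 0 0" --pt "0 0 -0.01 0 0 0" --pt "0 0 -0.005 0 0 0" --pt "0 0 0 0 0 0" --pt "0 0 0 0 0 0"

```text
time: 4.35
position: [0.6636, 0.1405, 0.2508]
tool_rot: [0.71, 0.704, 0.001, 0.001]
ft_force: [0.3, -0.5, 0.4]
grip_width: 0.0558
grip_force: 0.0
```

Run:
```python
from h import *
print(get_obs()["position"])
c=camera("scene"); cv2.imwrite("pics/g1.png",cv2.resize(c["pixels"][180:320,300:500],None,fx=3,fy=3))
```

```text
[0.66355092 0.140499   0.2507563 ]
```

View pics/g1.png

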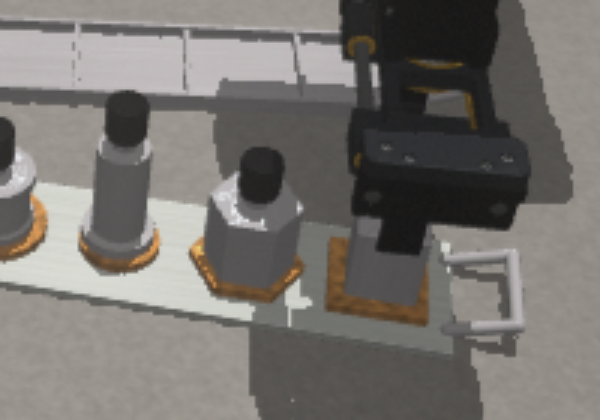

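The picture shows the gripper over the square cell, its front finger at about (400,235) in line with the knob and clear of the hex cell. Closing.

Emit:
step_arm --pt "0 0 0 0 0 0" --pt "0 0 0 0 0 0" --pt "0 0 0 0 0 0" --pt "0 0 0 0 0 0" --pt "0 0 0 0 0 0" --pt "0 0 0 0 0 0" --jaw 0 --squeeze 30

```text
time: 5.15
position: [0.6629, 0.1405, 0.2497]
tool_rot: [0.71, 0.704, -0.0, -0.0]
ft_force: [-1.3, 0.2, 1.6]
grip_width: 0.0232
grip_force: 30.0
```

Emit:
step_arm --pt "0 0 0.01 0 0 0" --pt "0 0 0.02 0 0 0" --pt "0 0 0.03 0 0 0" --pt "0 0 0.03 0 0 0" --pt "0 0 0.02 0 0 0" --pt "0 0 0.01 0 0 0" --pt "0 0 0 0 0 0" --pt "0 0 0 0 0 0"

```text
time: 6.15
position: [0.6627, 0.1405, 0.3687]
tool_rot: [0.71, 0.704, -0.001, -0.001]
ft_force: [0.3, 0.5, -4.4]
grip_width: 0.023
grip_force: 30.0
```

Emit:
step_arm --pt "-0.0074 -0.0091 0 0 0 0" --pt "-0.0148 -0.0182 0 0 0 0" --pt "-0.0222 -0.0273 0 0 0 0" --pt "-0.024 -0.0296 0 0 0 0" --pt "-0.024 -0.0296 0 0 0 0" --pt "-0.024 -0.0296 0 0 0 0" --pt "-0.024 -0.0296 0 0 0 0" --pt "-0.0222 -0.0273 0 0 0 0" --pt "-0.0148 -0.0182 0 0 0 0" --pt "-0.0074 -0.0091 0 0 0 0" --pt "0 0 0 0 0 0" --pt "0 0 0 0 0 0"

```text
time: 7.65
position: [0.4788, -0.0868, 0.3698]
tool_rot: [0.71, 0.704, 0.0, 0.0]
ft_force: [-0.8, 0.1, -3.1]
grip_width: 0.0231
grip_force: 30.0
```

```bash
cat > held.py <<'E'
import sys
from h import *
p=get_obs()["position"]; print("tcp",p)
for cn in ("top","scene"):
    c=camera(cn); P=cloud(c)
    for r in cut_out(sys.argv[1],cn)[:2]:
        q=P[r["region"]]; q=q[~np.isnan(q[:,0])]
        print(cn,round(r["confidence"],2),np.round(r["extent"]),"lo",np.round(np.percentile(q,3,0),3),"hi",np.round(np.percentile(q,97,0),3))
cv2.imwrite(sys.argv[2],cv2.resize(c["pixels"][120:320,200:500],None,fx=2,fy=2))
E
python3 held.py cell_square pics/g2.png
```

```text
tcp [ 0.47879388 -0.08675761  0.36978011]
scene 0.78 [309. 131.  22.  47.] lo [ 0.468 -0.106  0.136] hi [ 0.502 -0.065  0.201]
```

View pics/g2.png

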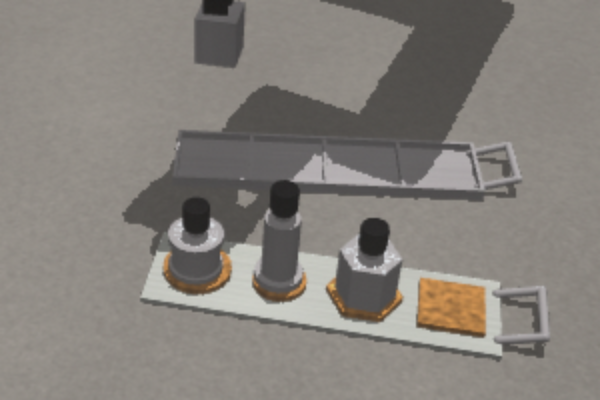

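The square cell hangs upright at about (220,35), over the right-most bay; the other three are undisturbed. Lowering.

Emit:
step_arm --pt "-0.001 0 -0.02 0 0 0" --pt "0 0 -0.03 0 0 0" --pt "0 0 -0.03 0 0 0" --pt "0 0 -0.02 0 0 0" --pt "0 0 -0.01 0 0 0" --pt "0 0 -0.006 0 0 0" --pt "0 0 -0.004 0 0 0" --pt "0 0 -0.003 0 0 0" --pt "0 0 -0.002 0 0 0" --pt "0 0 -0.001 0 0 0" --pt "0 0 0 0 0 0"

```text
time: 9.22
position: [0.4774, -0.0871, 0.2438]
tool_rot: [0.71, 0.704, 0.0, 0.0]
ft_force: [-0.8, 0.1, -3.8]
grip_width: 0.0234
grip_force: 30.0
```

Emit:
step_arm --pt "0 0 -0.001 0 0 0" --pt "0 0 -0.001 0 0 0" --pt "0 0 -0.001 0 0 0" --pt "0 0 0 0 0 0"

```text
time: 9.72
position: [0.4773, -0.0871, 0.2415]
tool_rot: [0.71, 0.704, 0.0, 0.0]
ft_force: [-1.9, 0.5, 4.5]
grip_width: 0.023
grip_force: 30.0
```

Emit:
step_arm --pt "0 0 0 0 0 0" --pt "0 0 0 0 0 0" --pt "0 0 0 0 0 0" --pt "0 0 0.01 0 0 0" --pt "0 0 0.03 0 0 0" --pt "0 0 0.04 0 0 0" --pt "0 0 0.04 0 0 0" --pt "0 0 0.01 0 0 0" --pt "0 0 0 0 0 0" --jaw 0.056

```text
time: 10.85
position: [0.4772, -0.087, 0.3713]
tool_rot: [0.71, 0.704, 0.0, 0.001]
ft_force: [-0.6, -0.0, -0.0]
grip_width: 0.0557
grip_force: 0.0
```

Emit:
step_arm --pt "0.02 0.0168 0 0 0 0" --pt "0.0402 0.0338 0 0 0 0" --pt "0.0402 0.0338 0 0 0 0" --pt "0.0402 0.0338 0 0 0 0" --pt "0.0202 0.017 0 0 0 0" --pt "0.0202 0.017 0 0 0 0" --pt "0 0 -0.02 0 0 0" --pt "0 0 -0.03 0 0 0" --pt "0 0 -0.02 0 0 0" --pt "0 0 0 0 0 0" --pt "0 0 0 0 0 0"

```text
time: 12.22
position: [0.6585, 0.065, 0.3002]
tool_rot: [0.71, 0.704, -0.0, -0.0]
ft_force: [-0.0, 0.0, 0.9]
grip_width: 0.0559
grip_force: 0.0
```

Emit:
step_arm --pt "0 0 -0.025 0 0 0" --pt "0 0 -0.02 0 0 0" --pt "0 0 -0.01 0 0 0" --pt "0 0 0 0 0 0" --pt "0 0 0 0 0 0"

```text
time: 12.85
position: [0.6588, 0.0651, 0.2464]
tool_rot: [0.71, 0.704, 0.0, 0.001]
ft_force: [-0.4, -0.1, -0.3]
grip_width: 0.056
grip_force: 0.0
```

Emit:
step_arm --pt "0 0 0 0 0 0" --pt "0 0 0 0 0 0" --pt "0 0 0 0 0 0" --pt "0 0 0 0 0 0" --pt "0 0 0 0 0 0" --pt "0 0 0 0 0 0" --jaw 0

```text
time: 13.6
position: [0.6579, 0.0652, 0.2458]
tool_rot: [0.71, 0.704, -0.001, -0.001]
ft_force: [-3.4, -0.3, 2.4]
grip_width: 0.0232
grip_force: 30.0
```

Emit:
step_arm --pt "0 0 0.01 0 0 0" --pt "0 0 0.02 0 0 0" --pt "0 0 0.03 0 0 0" --pt "0 0 0.03 0 0 0" --pt "0 0 0.02 0 0 0" --pt "0 0 0.01 0 0 0" --pt "0 0 0 0 0 0" --pt "0 0 0 0 0 0"

```text
time: 14.6
position: [0.6579, 0.0651, 0.3647]
tool_rot: [0.71, 0.704, -0.001, -0.001]
ft_force: [-0.6, -1.1, -3.6]
grip_width: 0.0233
grip_force: 30.0
```

Emit:
step_arm --pt "-0.0074 -0.0031 0 0 0 0" --pt "-0.0148 -0.0062 0 0 0 0" --pt "-0.0222 -0.0093 0 0 0 0" --pt "-0.024 -0.0101 0 0 0 0" --pt "-0.024 -0.0101 0 0 0 0" --pt "-0.024 -0.0101 0 0 0 0" --pt "-0.024 -0.0101 0 0 0 0" --pt "-0.0222 -0.0093 0 0 0 0" --pt "-0.0148 -0.0062 0 0 0 0" --pt "-0.0074 -0.0031 0 0 0 0" --pt "0 0 0 0 0 0" --pt "0 0 0 0 0 0"

```text
time: 16.1
position: [0.4744, -0.0125, 0.3659]
tool_rot: [0.71, 0.704, 0.0, 0.001]
ft_force: [0.4, -0.0, -4.4]
grip_width: 0.0232
grip_force: 30.0
```

Emit:
step_arm --pt "0 0 -0.02 0 0 0" --pt "0 0 -0.03 0 0 0" --pt "0 0 -0.03 0 0 0" --pt "0 0 -0.02 0 0 0" --pt "0 0 -0.01 0 0 0" --pt "0 0 -0.006 0 0 0" --pt "0 0 -0.004 0 0 0" --pt "0 0 -0.003 0 0 0" --pt "0 0 -0.001 0 0 0" --pt "0 0 0 0 0 0"

```text
time: 17.35
position: [0.4736, -0.0125, 0.2419]
tool_rot: [0.71, 0.704, 0.0, 0.0]
ft_force: [-1.2, 0.6, -4.4]
grip_width: 0.0232
grip_force: 30.0
```

Emit:
step_arm --pt "0 0 -0.001 0 0 0" --pt "0 0 -0.001 0 0 0" --pt "0 0 -0.001 0 0 0" --pt "0 0 -0.001 0 0 0" --pt "0 0 0 0 0 0"

```text
time: 17.98
position: [0.4735, -0.0125, 0.2377]
tool_rot: [0.71, 0.704, -0.0, -0.0]
ft_force: [-1.0, 0.3, -3.7]
grip_width: 0.0231
grip_force: 30.0
```

Emit:
step_arm --pt "0 0 -0.001 0 0 0" --pt "0 0 -0.0005 0 0 0" --pt "0 0 0 0 0 0"

```text
time: 18.35
position: [0.4733, -0.0125, 0.2375]
tool_rot: [0.71, 0.704, 0.0, 0.0]
ft_force: [-3.2, -0.9, 10.1]
grip_width: 0.0232
grip_force: 29.9
```

Emit:
step_arm --pt "0 0 0 0 0 0" --pt "0 0 0 0 0 0" --pt "0 0 0 0 0 0" --pt "0 0 0.01 0 0 0" --pt "0 0 0.03 0 0 0" --pt "0 0 0.04 0 0 0" --pt "0 0 0.04 0 0 0" --pt "0 0 0.01 0 0 0" --pt "0 0 0 0 0 0" --jaw 0.056

```text
time: 19.48
position: [0.4734, -0.0124, 0.3667]
tool_rot: [0.71, 0.704, 0.0, 0.001]
ft_force: [-0.2, 0.2, -0.8]
grip_width: 0.0556
grip_force: 0.0
```

Emit:
step_arm --pt "0.02 0 0 0 0 0" --pt "0.04 0 0 0 0 0" --pt "0.04 0 0 0 0 0" --pt "0.04 0 0 0 0 0" --pt "0.02 0 0 0 0 0" --pt "0.016 0.001 0 0 0 0" --pt "0 0 -0.02 0 0 0" --pt "0 0 -0.02 0 0 0" --pt "0 0 0 0 0 0" --pt "0 0 0 0 0 0"

```text
time: 20.72
position: [0.6496, -0.0115, 0.3255]
tool_rot: [0.71, 0.704, -0.0, -0.001]
ft_force: [-0.0, -0.8, -0.9]
grip_width: 0.0561
grip_force: 0.0
```

Emit:
step_arm --pt "0 0 -0.025 0 0 0" --pt "0 0 -0.02 0 0 0" --pt "0 0 -0.01 0 0 0" --pt "0 0 0 0 0 0" --pt "0 0 0 0 0 0"

```text
time: 21.35
position: [0.65, -0.0115, 0.2723]
tool_rot: [0.71, 0.704, 0.001, 0.001]
ft_force: [0.1, -0.3, -0.8]
grip_width: 0.0559
grip_force: 0.0
```

Emit:
step_arm --pt "0 0 0 0 0 0" --pt "0 0 0 0 0 0" --pt "0 0 0 0 0 0" --pt "0 0 0 0 0 0" --pt "0 0 0 0 0 0" --pt "0 0 0 0 0 0" --jaw 0

```text
time: 22.1
position: [0.6493, -0.0115, 0.2713]
tool_rot: [0.71, 0.704, -0.0, -0.0]
ft_force: [-2.1, -0.8, 1.8]
grip_width: 0.0232
grip_force: 30.0
```

Emit:
step_arm --pt "0 0 0.01 0 0 0" --pt "0 0 0.02 0 0 0" --pt "0 0 0.03 0 0 0" --pt "0 0 0.03 0 0 0" --pt "0 0 0.02 0 0 0" --pt "0 0 0.01 0 0 0" --pt "0 0 0 0 0 0" --pt "0 0 0 0 0 0"

```text
time: 23.1
position: [0.6492, -0.0114, 0.39]
tool_rot: [0.71, 0.704, -0.001, -0.001]
ft_force: [0.2, 0.5, -3.2]
grip_width: 0.0233
grip_force: 30.0
```

Emit:
step_arm --pt "-0.0072 0.003 0 0 0 0" --pt "-0.0145 0.0059 0 0 0 0" --pt "-0.0217 0.0089 0 0 0 0" --pt "-0.0235 0.0096 0 0 0 0" --pt "-0.0235 0.0096 0 0 0 0" --pt "-0.0235 0.0096 0 0 0 0" --pt "-0.0235 0.0096 0 0 0 0" --pt "-0.0217 0.0089 0 0 0 0" --pt "-0.0145 0.0059 0 0 0 0" --pt "-0.0072 0.003 0 0 0 0" --pt "0 0 0 0 0 0" --pt "0 0 0 0 0 0"

```text
time: 24.6
position: [0.4696, 0.0622, 0.3914]
tool_rot: [0.71, 0.704, 0.0, 0.001]
ft_force: [0.2, -0.1, -2.8]
grip_width: 0.0232
grip_force: 30.0
```

Emit:
step_arm --pt "0 0 -0.02 0 0 0" --pt "0 0 -0.03 0 0 0" --pt "0 0 -0.03 0 0 0" --pt "0 0 -0.02 0 0 0" --pt "0 0 -0.01 0 0 0" --pt "0 0 -0.006 0 0 0" --pt "0 0 -0.004 0 0 0" --pt "0 0 -0.003 0 0 0" --pt "0 0 -0.002 0 0 0" --pt "0 0 -0.001 0 0 0" --pt "0 0 0 0 0 0"

```text
time: 25.98
position: [0.4688, 0.0625, 0.2653]
tool_rot: [0.71, 0.704, 0.0, 0.0]
ft_force: [-0.2, 0.4, -2.3]
grip_width: 0.0234
grip_force: 30.0
```

Emit:
step_arm --pt "0 0 -0.001 0 0 0" --pt "0 0 -0.001 0 0 0" --pt "0 0 -0.0005 0 0 0" --pt "0 0 0 0 0 0"

```text
time: 26.48
position: [0.4687, 0.0625, 0.2632]
tool_rot: [0.71, 0.704, 0.0, 0.0]
ft_force: [-0.9, -0.0, 3.8]
grip_width: 0.0233
grip_force: 30.0
```

Emit:
step_arm --pt "0 0 0 0 0 0" --pt "0 0 0 0 0 0" --pt "0 0 0 0 0 0" --pt "0 0 0.01 0 0 0" --pt "0 0 0.03 0 0 0" --pt "0 0 0.04 0 0 0" --pt "0 0 0.03 0 0 0" --pt "0 0 0 0 0 0" --jaw 0.056

```text
time: 27.48
position: [0.4694, 0.0625, 0.3754]
tool_rot: [0.71, 0.704, 0.002, 0.003]
ft_force: [0.2, -1.2, -1.3]
grip_width: 0.056
grip_force: 0.0
```

Emit:
step_arm --pt "0.0148 -0.0124 0 0 0 0" --pt "0.0442 -0.0372 0 0 0 0" --pt "0.0442 -0.0372 0 0 0 0" --pt "0.0442 -0.0372 0 0 0 0" --pt "0.0148 -0.0124 0 0 0 0" --pt "0.0148 -0.0124 0 0 0 0" --pt "0 0 -0.02 0 0 0" --pt "0 0 -0.03 0 0 0" --pt "0 0 -0.02 0 0 0" --pt "0 0 0 0 0 0" --pt "0 0 0 0 0 0"

```text
time: 28.85
position: [0.6463, -0.0869, 0.3023]
tool_rot: [0.71, 0.704, -0.0, -0.0]
ft_force: [0.2, -0.5, 0.2]
grip_width: 0.056
grip_force: 0.0
```

Need TCP z ≈ 0.240, so 62 mm down.

Emit:
step_arm --pt "-0.001 0 -0.025 0 0 0" --pt "0 0 -0.022 0 0 0" --pt "0 0 -0.01 0 0 0" --pt "0 0 -0.005 0 0 0" --pt "0 0 0 0 0 0" --pt "0 0 0 0 0 0"

```text
time: 29.6
position: [0.6451, -0.0864, 0.2416]
tool_rot: [0.71, 0.704, 0.0, 0.001]
ft_force: [0.1, 0.5, 0.5]
grip_width: 0.056
grip_force: 0.0
```

Emit:
step_arm --pt "0 0 0 0 0 0" --pt "0 0 0 0 0 0" --pt "0 0 0 0 0 0" --pt "0 0 0 0 0 0" --pt "0 0 0 0 0 0" --pt "0 0 0 0 0 0" --jaw 0

```text
time: 30.35
position: [0.6447, -0.0863, 0.2408]
tool_rot: [0.71, 0.704, -0.0, -0.0]
ft_force: [0.1, 0.3, 0.9]
grip_width: 0.0231
grip_force: 30.0
```

Emit:
step_arm --pt "0 0 0.01 0 0 0" --pt "0 0 0.02 0 0 0" --pt "0 0 0.03 0 0 0" --pt "0 0 0.03 0 0 0" --pt "0 0 0.03 0 0 0" --pt "0 0 0.01 0 0 0" --pt "0 0 0 0 0 0" --pt "0 0 0 0 0 0"

```text
time: 31.35
position: [0.6442, -0.0861, 0.3694]
tool_rot: [0.71, 0.704, -0.001, -0.001]
ft_force: [0.0, 0.8, -3.8]
grip_width: 0.0231
grip_force: 30.0
```

Emit:
step_arm --pt "-0.0072 0.0089 0 0 0 0" --pt "-0.0145 0.0179 0 0 0 0" --pt "-0.0217 0.0268 0 0 0 0" --pt "-0.0235 0.0291 0 0 0 0" --pt "-0.0235 0.0291 0 0 0 0" --pt "-0.0235 0.0291 0 0 0 0" --pt "-0.0235 0.0291 0 0 0 0" --pt "-0.0217 0.0268 0 0 0 0" --pt "-0.0145 0.0179 0 0 0 0" --pt "-0.0072 0.0089 0 0 0 0" --pt "0 0 0 0 0 0" --pt "0 0 0 0 0 0"

```text
time: 32.85
position: [0.4647, 0.1369, 0.3708]
tool_rot: [0.71, 0.704, 0.0, 0.0]
ft_force: [0.9, -0.5, -4.5]
grip_width: 0.0229
grip_force: 30.0
```

Emit:
step_arm --pt "0 0 -0.02 0 0 0" --pt "0 0 -0.03 0 0 0" --pt "0 0 -0.03 0 0 0" --pt "0 0 -0.03 0 0 0" --pt "0 0 -0.01 0 0 0" --pt "0 0 -0.006 0 0 0" --pt "0 0 -0.004 0 0 0" --pt "0 0 -0.003 0 0 0" --pt "0 0 -0.001 0 0 0" --pt "0 0 -0.001 0 0 0" --pt "0 0 0 0 0 0"

```text
time: 34.22
position: [0.464, 0.1374, 0.2359]
tool_rot: [0.71, 0.704, 0.0, 0.0]
ft_force: [-0.3, 0.6, -4.1]
grip_width: 0.0233
grip_force: 30.0
```

Emit:
step_arm --pt "0 0 -0.001 0 0 0" --pt "0 0 -0.001 0 0 0" --pt "0 0 -0.001 0 0 0" --pt "0 0 -0.0005 0 0 0" --pt "0 0 0 0 0 0"

```text
time: 34.85
position: [0.4639, 0.1373, 0.2327]
tool_rot: [0.71, 0.704, 0.0, 0.0]
ft_force: [-1.0, -0.5, 3.6]
grip_width: 0.0234
grip_force: 30.0
```

Contact on the floor; release, rise and clear the view.

Emit:
step_arm --pt "0 0 0 0 0 0" --pt "0 0 0 0 0 0" --pt "0 0 0 0 0 0" --pt "0 0 0.01 0 0 0" --pt "0 0 0.03 0 0 0" --pt "0 0 0.04 0 0 0" --pt "0 0 0.04 0 0 0" --pt "0 0 0.03 0 0 0" --pt "0 0 0 0 0 0" --jaw 0.056

```text
time: 35.98
position: [0.4644, 0.1374, 0.385]
tool_rot: [0.71, 0.704, 0.003, 0.002]
ft_force: [0.1, -0.3, -0.2]
grip_width: 0.0557
grip_force: 0.0
```

Emit:
step_arm --pt "0 0.03 0 0 0 0" --pt "0 0.045 0 0 0 0" --pt "0 0.045 0 0 0 0" --pt "0 0.045 0 0 0 0" --pt "0 0.045 0 0 0 0" --pt "0 0.03 0 0 0 0" --pt "0 0 0 0 0 0" --pt "0 0 0 0 0 0" --pt "0 0 0 0 0 0"

```text
time: 37.1
position: [0.464, 0.3761, 0.3818]
tool_rot: [0.711, 0.704, -0.001, -0.0]
ft_force: [0.4, -0.1, -0.6]
grip_width: 0.0553
grip_force: 0.0
```

Run:
```python
from h import *
t=np.radians(3.7); o=np.array([.470,.0377]); ims=[]
for cn in ("top","scene"):
    c=camera(cn); P=cloud(c); ims.append(c["pixels"][120:320,60:480])
    for n in ["cell_round","cell_slim","cell_hex","cell_square","beaker"]:
        for r in cut_out(n,cn)[:1]:
            q=P[r["region"]]; q=q[~np.isnan(q[:,0])]; top=q[:,2]>np.percentile(q[:,2],98)-.006
            m=(q[top].min(0)+q[top].max(0))/2; d=m[:2]-o
            print(cn,n,round(r["confidence"],2),np.round(m,3),"hi z",np.round(np.percentile(q[:,2],98),3),"carrier x,y mm",np.round(1000*np.array([d[0]*np.cos(t)+d[1]*np.sin(t),-d[0]*np.sin(t)+d[1]*np.cos(t)+.0125])))
cv2.imwrite("pics/end.png",cv2.resize(np.vstack(ims),None,fx=1.49,fy=1.49,interpolation=cv2.INTER_CUBIC))
```

```text
top cell_round 0.41 [0.463 0.052 0.046] hi z 0.023 carrier x,y mm [-6. 28.]
top cell_slim 0.98 [0.469 0.061 0.106] hi z 0.108 carrier x,y mm [ 1. 36.]
top cell_hex 0.84 [ 0.474 -0.013  0.081] hi z 0.083 carrier x,y mm [  0. -38.]
top cell_square 0.91 [ 0.477 -0.088  0.086] hi z 0.088 carrier x,y mm [  -1. -113.]
top beaker 0.6 [ 0.488 -0.417  0.09 ] hi z 0.092 carrier x,y mm [ -12. -443.]
scene cell_round 0.61 [0.466 0.136 0.075] hi z 0.077 carrier x,y mm [  3. 111.]
scene cell_slim 0.83 [0.471 0.063 0.105] hi z 0.107 carrier x,y mm [ 3. 38.]
scene cell_hex 0.9 [ 0.475 -0.011  0.08 ] hi z 0.082 carrier x,y mm [  1. -36.]
scene cell_square 0.78 [ 0.479 -0.085  0.085] hi z 0.087 carrier x,y mm [   2. -111.]
scene beaker 0.92 [ 0.488 -0.416  0.089] hi z 0.091 carrier x,y mm [ -11. -442.]
```

View pics/end.png

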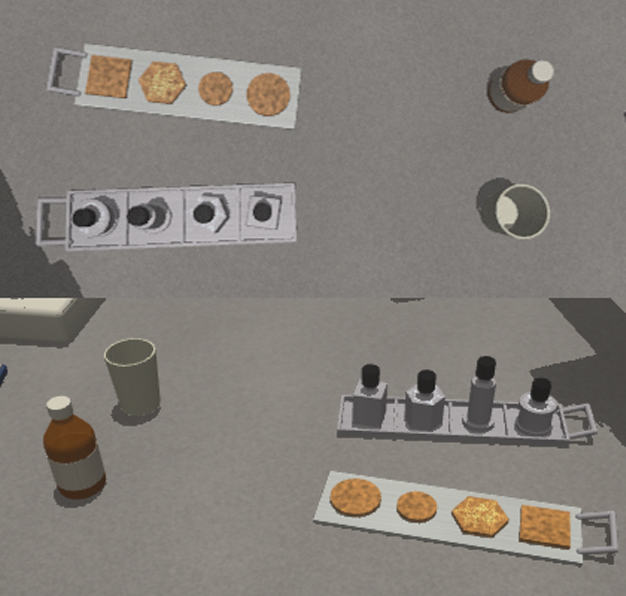

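All four cells stand upright in their bays. In the top half, from the carrier handle, they are round (90,215), slim (150,215), hex (210,213) and square (264,211), the reverse of the pads. The beaker has not moved.

```bash
python3 -c "
from rig import hand_in
print(hand_in())"
```

```text
the job is handed in; nothing more can be done
None
```

The job is handed in: all four cells stand upright and released in the carrier bays in reverse order, within about 3 mm of each bay centre in the camera check, with the beaker untouched and about 37 s of the 93 s used; the rig gave no verdict.

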